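# Feed the next cobalt petal under the bridge into the rosette

### The arm

A 6-joint arm with a two-finger parallel gripper is mounted at the origin on the work surface. World frame = base frame: x ahead of the robot, y to its left, z up, the work surface at z = 0. Lengths are in mm, angles in rad, forces in N, time in s.
With the tool pointing down it reaches from about 350 to 975 mm from the base axis. Payload 7.1 kg.
Tool frame: the origin (TCP) lies midway between the tips of the shut fingers; the grasp point (between the pads) lies 19 mm behind it; z points along the fingers, y is the line along which they close (so a half turn about z gives the same grasp; the last joint's range is limited). The gripper opens to 88 mm and grips with 3 to 60 N. Pads are 20 mm wide; open, the fingers measure 115 mm over their backs; the gripper's body (75 mm by 178 mm) begins 61 mm behind the grasp point.
Start: joints at [1.254, 0.423, 1.63, -0, 1.089, -0.019], TCP at [183.354, 597.483, 222.675] pointing down, gripper open.
Joint ranges: [-3, 3], [-0.9, 2.11], [0.09, 2.58], [-1.31, 4.45], [0.11, 2.69], [-2.54, 2.54]. Speed limits (rad/s): [2.39, 2.39, 3.01, 3.14, 3.14, 3.14].

### API

Orientations are given as a rotation vector (axis times angle).
In Python, from workcell import ctrl gives the robot as it stands. The module is installed in compiled form; this text tells all that it offers.
- The arm moves only by the tool apply_moves, never from a script. Its argument "targets" is a list of rows, each a list of 3 entries, a list of its own where there are three numbers: the opening, from -1 (shut) to 1 (fully open), then the shift along the tool's x, y, z normalised to -1 to 1, where 1 is 5 cm, then the turn, a rotation vector about the tool's x, y, z normalised to -1 to 1, where 1 is 90 degrees. In form: [[jaw, [x, y, z], [wx, wy, wz]], ...]. A call has 1 to 8 rows; each row shifts and turns the commanded pose from where the row before left it, along the tool's axes as they then stand; what a row does not reach is not made up. A row lasts 1/8 s, in which the tool goes at most 62.5 mm and 10.7 degrees, less where a joint would pass 70% of its speed; a pose out of reach is approached as far as the arm can. A call with a number of a shift or a turn outside -1 to 1 is refused whole. A call with a gripper value outside its range is refused whole. The fingers move at their own pace and stop on an object; the grip force is fixed at half the most. Time passes only in rows, so rows that do not move let the fingers close. It gives the time, the measured TCP pose, the force, the opening and the grip force at its end, in the units of the state.
- ctrl.get_obs(): the state, without advancing time (a new reading comes with each control period).
- ctrl.get_image(name): name is "scene" or "top" or "wrist"; returns a dict with "pixels" (480x640x3 uint8, blue, green, red), "camera_matrix" (3x3 intrinsics, pixels), "k1" (the pictures are not rectified: a ray, as slopes to the right and down, at radius r is drawn at 1 + k1 r^2 times it, then the intrinsics apply), "view" (4x4, takes a point from world to camera coordinates); the wrist camera has in their place "hand_eye" (4x4, takes a point from camera to tool coordinates, whose origin is the TCP and whose axes are the flange's). Camera axes: x right, y down, z forward; pixel columns grow to the right and rows downward; lengths in mm; the calibration is good to about 2 mm. A picture is of the moment at which its call begins: read the wrist's pose just before it. There is no depth.
- ctrl.close_job(): hands the job in; it is judged then, once.
Trained networks look in the newest picture that a camera, given by its name, has taken for a name from the list of things; names that differ only in an ending like _2 or _b are one class to them, and where a whole thing is asked for, a point or a joint stands for the part that bears it (a point fixed in the world has none). Each returns a list of dicts, best first, with "score" (0 to 1); they miss things now and then, are a little off and sometimes report something else, mostly with a low value. They report only what shows in the picture. A call takes as long as a camera call. They do not tell look-alikes from the thing itself.
- ctrl.masks_of(label, camera): "region" (480x640 bool, what is visible of it) and "bbox" ([left, top, right, bottom] in pixels, round what is visible of it).
- ctrl.pinpoint(label, camera): "xy" ([column, row] in pixels: a listed point, or the origin of a listed thing).
The state is a dict: "t": time; "qpos": joint angles; "qvel": joint speeds; "joint_torque": joint torques, N m; "ee_pos": TCP position; "orientation": TCP orientation; "ft_force": force on the tool from outside, world axes, zero at the start; "moment": the same for the moment, N m; "width": finger opening in mm; "grasp_force": force on a finger pad.
Only numpy, scipy, OpenCV 4.12 (cv2) and the standard library are available. Lean on these libraries where they do the work, as an engineer would, in place of code of your own. Each camera call takes 0.05 s, during which the arm holds its last target. There are 200 camera calls.

### The job

Turn the red knob of the laying jig until the turntable's brass pointer lines up with the red mark. Then lay the loose cobalt petal nose-first on the guide and slide it under the steel bridge, fully home with its nose against the white hub of the rosette, flat and straight, pointer still on the mark. Leave the other petals, the tools, the pot, the brush and the weight where they are.

Things in the scene. Friction and masses are not known exactly. Their poses are not given: they have to be found in the camera images.
- jig: Laying jig, a fixed wooden board. Origin on the marble under the turntable axis, z up; +y runs along the guide away from the turntable, -y to the knob. In its frame (mm): wooden disc radius 122, top z 30; on it a white hub, radius 48, top z 44, and four glued petals. The open place lies at the +y side when the pointer is on the mark. A petal that is home has its tail at y 115.
- guide (a point): Middle of the guide floor, jig frame (0, 190, 31.5) mm, axes as the jig's. The guide is a wooden slide 76 wide, jig y 125 to 280, floor z 31.5 (1.5 above the disc). Two dark steel rails, 38 apart, 6 high, run y 126 to 190 and flare outward to y 210; from there to y 280 the slide is open, for laying a petal on.
- bridge (a point): Middle of the underside of the steel bridge, jig frame (0, 96, 49) mm. The bar crosses the disc at jig y 84 to 108, x -112 to 112, z 49 to 63; posts and caps at x +-102 reach z 69. A petal slides under it (5 mm free above); its tail stays outside, so it can be pushed home from behind.
- mark (a point): Turntable-side end of the red index line, 5 mm wide, on a small wooden block between the turntable and the knob (jig frame 0, -128, 31 mm).
- pointer_tip (a point): Outer tip of the brass pointer bar (6 mm wide, 55 mm long) on the turntable, 121 mm from its axis, on the far side of the disc from the open place (half a turn round). It stands 7 mm from the mark when lined up.
- slot_home (a point): Foot of the hub in the middle of the open place, on the disc: where the cobalt petal's nose must end. Turns with the turntable; y points radially outward along the open place, z up. Two brass strips flank the place, inner faces 21.5 mm either side of its centre line, 6 mm high, 62 to 110 mm from the axis.
- turntable (a joint): Turntable angle, rad, counter-clockwise from above positive; 0 when the pointer is on the mark and the open place faces the guide. Geared to the knob: turns the same way, a quarter as far (1 rad of knob = 0.25 rad), and stays where left. Starts 0.14 to 0.42 counter-clockwise of the mark.
- knob (a joint): Knob angle in rad, counter-clockwise from above positive, four times the turntable angle; range -2.4 to 2.4. Light friction, about 0.1 N m; it does not spring back.
- knob_grip (a point): Grip point on the knob's axis (jig frame 0, -180, 60 mm). The knob has a red bar grip 50 mm long along this point's x axis, 14 mm wide across its y axis, from 22 mm below to 8 mm above this point, on a black disc of radius 27 mm.
- petal_cobalt: Loose cobalt-blue petal tile to be set, flat on the marble at the robot's left: 34 mm wide (x), 67 long (y), 14 thick, about 60 g. Origin at the underside's centre, z up. Pointed nose (90 degrees) 33.5 mm along its -y, flat tail 33.5 mm along +y; sides parallel from the tail to 16.5 mm on the nose side of the origin.
- petal_cobalt_nose (a point): Tip of the cobalt petal's nose, at its underside; axes as the petal's.
- petal_white: A loose white petal of the same shape, not needed.
- petal_green: A loose green petal of the same shape, not needed.
- nippers: Steel tile nippers, 160 mm long, lying flat, far side of the table; leave.
- spacer_pot: Blue ceramic pot of white grout spacers, 90 mm wide, 60 mm tall; leave.
- bronze_weight: Bronze weight with a knob top, 64 mm wide, 74 mm tall; leave.
- brush: Hand brush lying at the robot's right; leave.
There are look-alikes about, which are no part of the job. There is more than one size of the petal_cobalt; the one meant has the size given above.

How it is judged (in metres and radians):
On the way:
1. the knob has been turned until the pointer lines up with the mark (within 2 degrees), the petal not yet on the rosette (value of joint turntable between -0.035 and 0.035 rad and y of petal_cobalt_nose in the frame of jig above 0.12 m), for 0.3 s.
At the end, for the whole second after the job is handed in: The pointer is on the mark within 0.035 rad (2 degrees); the cobalt petal lies flat on the turntable in the open place, nose within 6 mm of touching the hub and within 7 mm of the place's centre line, pointing straight in within 0.12 rad (7 degrees), released and at rest (value of joint turntable between -0.035 and 0.035 rad and x of petal_cobalt_nose in the frame of slot_home between -0.007 and 0.007 m and y of petal_cobalt_nose in the frame of slot_home between -0.005 and 0.006 m and z of petal_cobalt_nose in the frame of slot_home between -0.005 and 0.005 m and angle between the y axis of petal_cobalt and the y axis of slot_home, either way round below 0.12 rad and angle between petal_cobalt's own z axis and vertical below 0.1 rad and linear speed of petal_cobalt below 0.02 m/s).
It fails at once if another petal, the nippers, pot, weight or brush is moved more than 25 mm (distance of any of petal_white, petal_green, nippers, spacer_pot, bronze_weight, brush from where it was at the start of the episode above 0.025 m).
It also fails if it takes over 64 s, if anything falls off the work surface, if the arm or the gripper's body presses on something with over 40 N, if the wrist force passes 120 N, or if a joint passes its speed limit or range.

## Working session

There is one attempt and no reset: what is moved stays moved. The work goes in short steps, Python scripts to look and compute and a tool call to move; the robot and the scene stay as the last step left them, time stands still between calls to the robot, and variables do not carry over. Pictures are saved under pics/ and viewed, at most 10 in all, crops included, and the job is handed in when it is done.

Besides the shell and the picture viewer there is one more tool, called after "Call:" as a command line: name --argument value ..., lists and objects as JSON in quotes. apply_moves: Moves the arm, as the interface text tells. Scaled input: -1 to 1 covers 5 cm each way for a shift and 90 degrees each way for a turn. Its arguments: {"type":"object","properties":{"targets":{"type":"array"}},"required":["targets"]}

```bash
mkdir -p pics; cat > h.py <<'E'
import numpy as np, cv2
from scipy.spatial.transform import Rotation as R
from workcell import ctrl
def cam(name):
    o=ctrl.get_obs(); im=ctrl.get_image(name)
    if name=="wrist":
        T=np.eye(4); T[:3,:3]=R.from_rotvec(o["orientation"]).as_matrix(); T[:3,3]=o["ee_pos"]
        V=np.linalg.inv(T@np.array(im["hand_eye"]))
    else: V=np.array(im["view"])
    return im["pixels"],np.array(im["camera_matrix"]),float(im["k1"]),V
def ray(c,xy):
    _,K,k1,V=c; p=np.array([(xy[0]-K[0,2])/K[0,0],(xy[1]-K[1,2])/K[1,1]])
    q=p.copy()
    for _ in range(30): q=p/(1+k1*(q@q))
    return -V[:3,:3].T@V[:3,3], V[:3,:3].T@np.array([q[0],q[1],1])
def at_z(c,xy,z):
    o,d=ray(c,xy); return o+d*(z-o[2])/d[2]
def proj(c,P):
    _,K,k1,V=c; p=V[:3,:3]@np.asarray(P,float)+V[:3,3]; s=p[:2]/p[2]; s=s*(1+k1*(s@s)); return K[:2,:2]@s+K[:2,2]
E
python3 - <<'E'
from h import *
np.set_printoptions(precision=1,suppress=True)
print(ctrl.get_obs())
Z=dict(guide=31.5,bridge=49,mark=31,pointer_tip=34,slot_home=30,knob_grip=60,petal_cobalt=14,petal_cobalt_nose=0,petal_white=14,petal_green=14,jig=0)
for n in("top","scene"):
    c=cam(n); cv2.imwrite(f"pics/{n}0.png",c[0])
    print(n,"cam",-c[3][:3,:3].T@c[3][:3,3])
    for k,z in Z.items():
        for r in ctrl.pinpoint(k,n)[:4]: print(n,k,round(r["score"],2),np.array(r["xy"]),at_z(c,r["xy"],z))
E
```

```text
{'t': 0.0, 'qpos': array([ 1.3,  0.4,  1.6,  0. ,  1.1, -0. ]), 'qvel': array([-0.,  0.,  0., -0.,  0.,  0.]), 'joint_torque': array([  0. , -54.5, -27.4,   0.1,   0. ,  -0. ]), 'ee_pos': array([183.2, 597. , 221.9]), 'orientation': array([-0.5, -3.1,  0. ]), 'ft_force': array([ 0.5, -0.3,  0.9]), 'moment': array([-0.1,  0. , -0. ]), 'grasp_force': 0.0, 'width': 87.88606721149175}
top cam [ 449.7  -25.  1501.3]
top guide 0.91 [291.1 251.5] [532.7  42.5  31.5]
top guide 0.53 [326.7 253.1] [526.4 -59.3  31.5]
top guide 0.31 [367.3 173.3] [ 756.6 -182.1   31.5]
top bridge 0.68 [326.6 249.6] [535.4 -58.8  49. ]
top mark 0.72 [407.8 249.9] [ 531.3 -293.    31. ]
top pointer_tip 0.6 [397.8 234.3] [ 576.6 -264.9   34. ]
top slot_home 0.7 [162.2 245.2] [557.2 415.2  30. ]
top slot_home 0.66 [343.4 255.8] [ 517.8 -107.1   30. ]
top knob_grip 0.81 [421.6 251.7] [ 523.8 -326.8   60. ]
top petal_cobalt 0.74 [212.5 269.2] [486.3 271.9  14. ]
top petal_cobalt 0.61 [211.1 314.7] [355.4 276.5  14. ]
top petal_cobalt_nose 0.95 [196.4 311.6] [364.  322.4   0. ]
top petal_cobalt_nose 0.59 [364.9 174.1]
[... 478 characters left out ...]
41.7   49. ]
scene mark 0.93 [249.  193.4] [ 513.7 -297.    31. ]
scene pointer_tip 0.87 [243.  208.8] [ 576.6 -256.2   34. ]
scene slot_home 0.82 [296.4 223.7] [518.6 -99.2  30. ]
scene knob_grip 0.71 [417.5 291. ] [527.2 295.7  60. ]
scene knob_grip 0.46 [238.3 183.1] [ 523.9 -329.2   60. ]
scene petal_cobalt 0.77 [441.4 262. ] [363.2 280.7  14. ]
scene petal_cobalt 0.6 [417.3 291.8] [492.9 283.9  14. ]
scene petal_cobalt_nose 0.85 [401.5 284.6] [488.1 236.5   0. ]
scene petal_cobalt_nose 0.69 [458.4 275.8] [364.  335.6   0. ]
scene petal_white 0.94 [380.7 331.3] [649.1 279.8  14. ]
scene petal_green 0.82 [453.4 338.9] [557.3 420.   14. ]
scene jig 0.56 [281.5 225.7] [ 529.9 -148.     0. ]
```

View pics/top0.png

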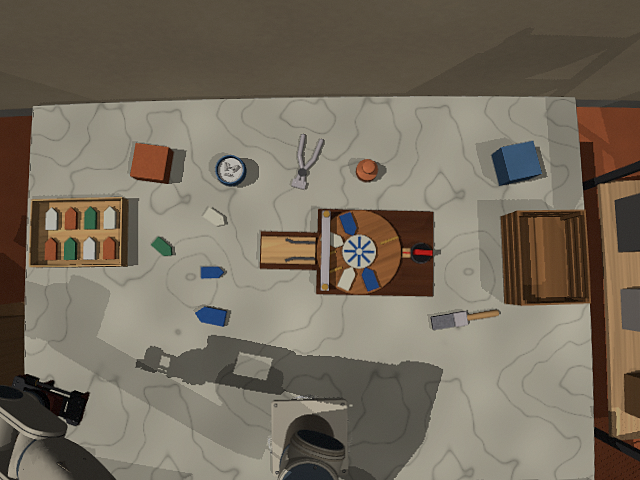

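View pics/scene0.png

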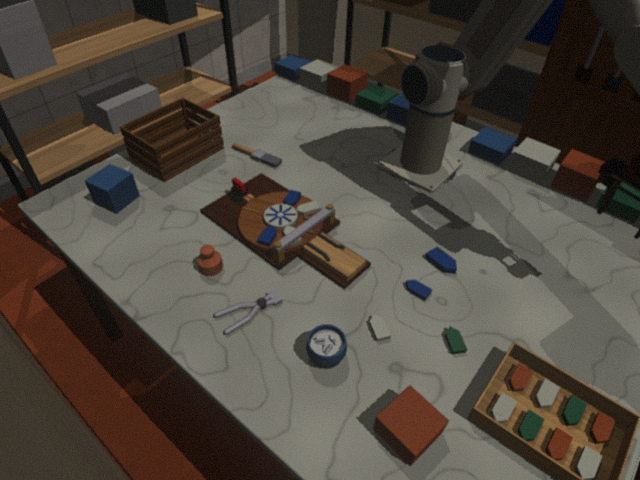

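The candidates for the cobalt petal in the top view are two blue tiles. The one at (212,272) is about 26 px, or 70 mm, long. The one at (212,316) is about 34 px, or 95 mm, and too big. The glued blue petals at (348,223) and (371,279) don't count. I choose (212,272), and will check it in a wrist close-up on the way.

```bash
cat >> h.py <<'E'
def plan(pos,xdir=None,ydir=None):
    """turn first (tool down, y axis along ydir mod pi), then shift; printed in move units"""
    o=ctrl.get_obs(); M=R.from_rotvec(o["orientation"]).as_matrix(); z=np.array([0,0,-1.])
    y=M[:,1].copy() if ydir is None else np.array([*ydir,0.],float)
    y[2]=0; y/=np.linalg.norm(y)
    if y@M[:,1]<0 and ydir is not None: y=-y
    T=np.c_[np.cross(y,z),y,z]
    w=R.from_matrix(M.T@T).as_rotvec(); s=T.T@(np.asarray(pos,float)-o["ee_pos"])
    print("turn",np.round(w/(np.pi/2),3),"then shift",np.round(s/50,2),"q",np.round(o["qpos"],2),"pos",np.round(o["ee_pos"],1),"w",round(o["width"],1))
E
python3 - <<'E'
from h import *
im=ctrl.get_image("wrist"); print(np.round(im["hand_eye"],2)); print(np.round(R.from_rotvec(ctrl.get_obs()["orientation"]).as_matrix(),2)); print(im["camera_matrix"])
plan([460,290,260])
E
```

```text
[[  -0.     -0.96   -0.26   72.27]
 [   1.     -0.      0.      0.2 ]
 [  -0.     -0.26    0.96 -162.71]
 [   0.      0.      0.      1.  ]]
[[-0.96  0.29  0.  ]
 [ 0.29  0.96  0.  ]
 [-0.    0.   -1.  ]]
[[430.5030509    0.         316.91959979]
 [  0.         430.5030509  238.13576674]
 [  0.           0.           1.        ]]
turn [ 0.  0. -0.] then shift [-7.09 -4.26 -0.75] q [ 1.25  0.42  1.63 -0.    1.09 -0.02] pos [183.4 597.5 222.7] w 87.7
```

Call:
apply_moves --targets '[[1,[-0.9,-0.53,-0.1],[0,0,0]],[1,[-0.9,-0.53,-0.1],[0,0,0]],[1,[-0.9,-0.53,-0.1],[0,0,0]],[1,[-0.9,-0.53,-0.1],[0,0,0]],[1,[-0.9,-0.53,-0.1],[0,0,0]],[1,[-0.9,-0.53,-0.1],[0,0,0]],[1,[-0.9,-0.53,-0.1],[0,0,0]],[1,[-0.79,-0.55,-0.1],[0,0,0]]]'

```text
t: 2.25
ee_pos: [461.0, 288.5, 263.1]
orientation: [0.466, 3.106, 0.001]
ft_force: [0.6, 0.7, 0.2]
width: 88.2
grasp_force: 0.0
```

Call:
apply_moves --targets '[[1,[0,0,0],[0,0,0]],[1,[0,0,0],[0,0,0]]]'

```text
t: 2.5
ee_pos: [459.4, 290.0, 262.6]
orientation: [-0.467, -3.106, -0.0]
ft_force: [-0.4, -0.0, 0.6]
width: 87.9
grasp_force: 0.0
```

```bash
python3 - <<'E'
from h import *
np.set_printoptions(precision=1,suppress=True)
c=cam("wrist"); cv2.imwrite("pics/w1.png",c[0]); print(ctrl.get_obs()["ee_pos"])
hsv=cv2.cvtColor(c[0],cv2.COLOR_BGR2HSV); m=cv2.inRange(hsv,(100,120,40),(125,255,255))
n,l,s,_=cv2.connectedComponentsWithStats(m)
for i in range(1,n):
    if s[i,4]>300:
        cs=cv2.findContours((l==i).astype(np.uint8),0,2)[0][0]
        P=np.array([at_z(c,p,14)[:2] for p in cs[:,0].astype(float)],np.float32); print(s[i],cv2.minAreaRect(P))
for k,z in (("petal_cobalt",0),("petal_cobalt_nose",0)):
    for r in ctrl.pinpoint(k,"wrist"): print(k,r["score"],np.array(r["xy"]),at_z(c,r["xy"],z))
E
```

```text
[459.1 290.4 262.5]
[ 223   65   98   56 4213] ((353.44012451171875, 280.7968444824219), (86.86451721191406, 44.162654876708984), 77.79452514648438)
[ 277  196   67   45 1874] ((477.9855041503906, 275.46051025390625), (32.7664909362793, 63.838741302490234), 0.42506977915763855)
[325 444  43  20 314] ((756.9661865234375, 234.66587829589844), (49.59527587890625, 27.593761444091797), 72.51143646240234)
petal_cobalt 0.93 [307.5 216.4] [476.7 275.2   0. ]
petal_cobalt 0.61 [273.5  89.5] [350.4 281.2   0. ]
petal_cobalt 0.54 [343.3 350.6] [633.2 267.5   0. ]
petal_cobalt_nose 0.92 [323.4  87.1] [362.3 326.8   0. ]
petal_cobalt_nose 0.85 [276.  232.1] [482.8 239.6   0. ]
```

View pics/w1.png

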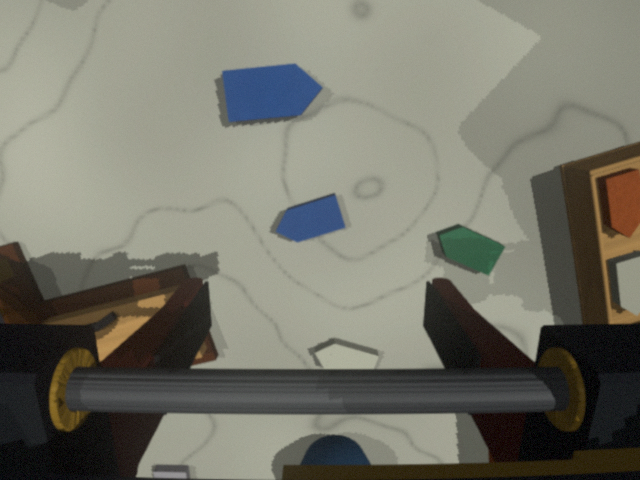

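The chosen tile at wrist pixel (310,218) measures about 33 x 64 mm, which fits. The other at (270,95) is 44 x 87, a look-alike. The chosen tile's nose points to world -y, centre about (478,275). The knob comes next.

Call:
apply_moves --targets '[[1,[0,0,-0.2],[0,0,0.1]],[1,[0,0,-0.2],[0,0,0.1]],[1,[0,0,-0.2],[0,0,0.1]],[1,[0,0,-0.2],[0,0,0.1]],[1,[0,0,0],[0,0,0.1]],[1,[0,0,0],[0,0,0.1]],[1,[0,0,0],[0,0,0.1]],[1,[0,0,0],[0,0,0.1]]]'

```text
t: 3.65
ee_pos: [458.9, 290.9, 302.5]
orientation: [-2.207, -2.236, 0.0]
ft_force: [0.0, 0.2, -0.1]
width: 87.6
grasp_force: 0.0
```

Call:
apply_moves --targets '[[1,[-0.9,0.12,0],[0,0,0]],[1,[-0.9,0.12,0],[0,0,0]],[1,[-0.9,0.12,0],[0,0,0]],[1,[-0.9,0.12,0],[0,0,0]],[1,[-0.9,0.12,0],[0,0,0]],[1,[-0.9,0.12,0],[0,0,0]],[1,[-0.9,0.12,0],[0,0,0]],[1,[-0.9,0.12,0],[0,0,0]]]'

```text
t: 4.65
ee_pos: [513.8, -69.6, 302.7]
orientation: [-2.201, -2.242, -0.0]
ft_force: [1.3, -0.5, 0.3]
width: 87.9
grasp_force: 0.0
```

Call:
apply_moves --targets '[[1,[-0.9,0.12,0],[0,0,0]],[1,[-0.9,0.12,0],[0,0,0]],[1,[-0.9,0.12,0],[0,0,0]],[1,[-0.5,0.1,0],[0,0,0]],[1,[0,0,0],[0,0,0]],[1,[0,0,0],[0,0,0]]]'

```text
t: 5.4
ee_pos: [539.2, -227.6, 302.5]
orientation: [-2.201, -2.24, -0.0]
ft_force: [0.3, 0.3, 0.7]
width: 87.6
grasp_force: 0.0
```

```bash
cat > look.py <<'E'
from h import *
import sys
np.set_printoptions(precision=1,suppress=True)
c=cam("wrist"); cv2.imwrite(f"pics/{sys.argv[1]}.png",c[0]); o=ctrl.get_obs(); print(o["ee_pos"],np.round(o["qpos"],2))
Z=dict(guide=31.5,bridge=49,mark=31,pointer_tip=34,slot_home=30,knob_grip=60,jig=0,petal_cobalt=0,petal_cobalt_nose=0)
for k in sys.argv[2:]:
    for r in ctrl.pinpoint(k,"wrist")[:2]: print(k,round(r["score"],2),np.array(r["xy"]),at_z(c,r["xy"],Z[k]))
E
python3 look.py w2 guide bridge mark pointer_tip slot_home knob_grip jig
```

```text
[ 539.2 -227.4  302.6] [-0.4  0.3  1.6  0.   1.2 -0.4]
bridge 0.74 [297.6 299.9] [ 520.3 -335.8   49. ]
bridge 0.73 [314.6   1. ] [533.6 -51.   49. ]
mark 0.73 [300.2 243.2] [ 521.9 -279.4   31. ]
mark 0.72 [298.7 298. ] [ 520.7 -341.4   31. ]
pointer_tip 0.66 [344.8 227.8] [ 567.9 -261.2   34. ]
slot_home 0.62 [291.8  65.5] [ 512.5 -103.7   30. ]
knob_grip 0.93 [298.2 298.4] [ 521.3 -329.4   60. ]
jig 0.92 [311.  112.4] [ 531.  -146.3    0. ]
jig 0.27 [301.9 241. ] [ 522.7 -285.6    0. ]
```

View pics/w2.png

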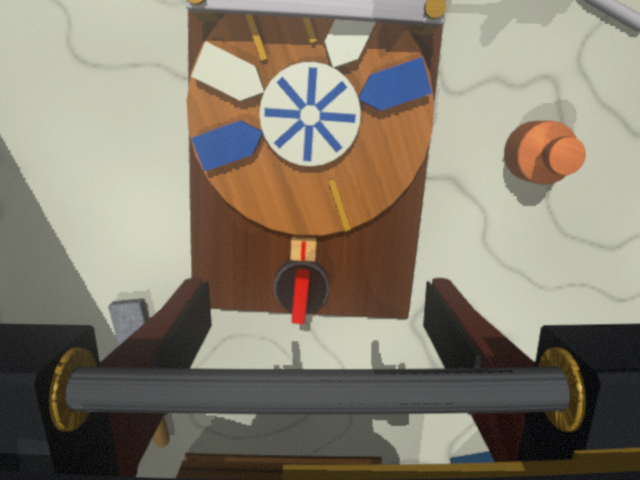

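The picture shows the hub centre at (310,115), the pointer from (332,182) to (348,230) right of the mark at (303,248), and the knob with its red bar from (304,268) to (299,322). Next I measure these with masks.

```bash
cat > meas.py <<'E'
from h import *
np.set_printoptions(precision=3,suppress=True)
c=cam("wrist"); hsv=cv2.cvtColor(c[0],cv2.COLOR_BGR2HSV)
def comp(m,box):
    k=np.zeros_like(m); x0,y0,x1,y1=box; k[y0:y1,x0:x1]=m[y0:y1,x0:x1]
    n,l,s,ce=cv2.connectedComponentsWithStats(k); i=1+np.argmax(s[1:,4]); return np.argwhere(l==i)[:,::-1].astype(float)
def axis(px,z):
    P=np.array([at_z(c,p,z)[:2] for p in px]); m=P.mean(0); u=np.linalg.svd(P-m,full_matrices=False)[2][0]; t=(P-m)@u
    print("  mid",m,"dir",u,"ang",np.arctan2(u[1],u[0]),"len",np.ptp(t)); return m,u
red=comp(cv2.inRange(hsv,(0,190,150),(8,255,255))|cv2.inRange(hsv,(172,190,150),(180,255,255)),(230,258,370,350))
print("red bar n",len(red)); axis(red,68)
br=comp(cv2.inRange(hsv,(18,130,120),(32,255,255)),(300,160,380,240))
print("pointer n",len(br)); m,u=axis(br,36)
hub=comp(cv2.inRange(hsv,(0,0,120),(180,110,255))|cv2.inRange(hsv,(95,90,60),(125,255,255)),(255,58,364,172))
(cx,cy),ax,an=cv2.fitEllipse(cv2.convexHull(hub.astype(np.float32)))
h=at_z(c,(cx,cy),44)[:2]; print("hub",(cx,cy),ax,h)
k=[r["xy"] for r in ctrl.pinpoint("knob_grip","wrist")[:1]][0]; print("knob",at_z(c,k,60)[:2])
E
python3 meas.py
```

```text
red bar n 556
  mid [ 523.118 -326.882] dir [-0.074 -0.997] ang -1.6451547455388953 len 48.424496805809795
pointer n 338
  mid [ 561.266 -236.703] dir [ 0.335 -0.942] ang -1.2290493443256514 len 55.40048890901369
hub (302.98870849609375, 108.63629913330078) (112.9936294555664, 129.79331970214844) [ 524.364 -144.964]
knob [ 521.327 -325.817]
```

```bash
python3 -c "
from h import *
a=-0.074
plan([522.8,-326.6,43],ydir=[np.cos(a),np.sin(a)])"
```

```text
turn [0.    0.    0.058] then shift [-1.98 -0.18  5.2 ] q [-0.42  0.28  1.64 -0.    1.22 -0.44] pos [ 539.3 -228.8  302.8] w 87.6
```

Call:
apply_moves --targets '[[1,[0,0,0],[0,0,0.058]],[1,[-0.66,-0.06,0.6],[0,0,0]],[1,[-0.66,-0.06,0.9],[0,0,0]],[1,[-0.66,-0.06,0.9],[0,0,0]],[1,[0,0,0.8],[0,0,0]],[1,[0,0,0.5],[0,0,0]],[1,[0,0,0],[0,0,0]],[1,[0,0,0],[0,0,0]]]'

```text
t: 6.9
ee_pos: [523.6, -327.3, 118.7]
orientation: [2.302, 2.136, 0.001]
ft_force: [-0.1, 0.1, 0.4]
width: 87.8
grasp_force: 0.0
```

```bash
cat > meas2.py <<'E'
from meas import *
E
python3 - <<'E'
from h import *
c=cam("wrist"); cv2.imwrite("pics/w3.png",c[0])
a=-0.074
plan([522.8,-326.6,43],ydir=[np.cos(a),np.sin(a)])
for z in (68,43): print(proj(c,[522.8,-326.6,z]))
hsv=cv2.cvtColor(c[0],cv2.COLOR_BGR2HSV); m=cv2.inRange(hsv,(0,190,150),(8,255,255))|cv2.inRange(hsv,(172,190,150),(180,255,255))
n,l,s,ce=cv2.connectedComponentsWithStats(m)
for i in range(1,n):
  if s[i,4]>200:
    P=np.array([at_z(c,p,68)[:2] for p in np.argwhere(l==i)[:,::-1].astype(float)]); print(s[i],P.min(0),P.max(0),P.mean(0))
E
```

```text
turn [ 0.001  0.001 -0.   ] then shift [ 0.02 -0.02  1.52] q [-0.58  0.54  1.71  0.    0.88 -0.5 ] pos [ 523.8 -327.4  119.1] w 87.5
[315.78489281 262.81604721]
[315.87897318 249.00372866]
[311 161   8  36 254] [ 523.61266945 -291.50606213] [ 527.38622804 -273.99812118] [ 525.49042328 -282.68730814]
[ 304  212   27   98 2388] [ 515.54711217 -353.14507387] [ 531.62996767 -299.43175126] [ 523.53668157 -325.49155221]
```

Call:
apply_moves --targets '[[1,[0,0,0.8],[0,0,0]],[1,[0,0,0.7],[0,0,0]],[-1,[0,0,0],[0,0,0]],[-1,[0,0,0],[0,0,0]],[-1,[0,0,0],[0,0,0]],[-1,[0,0,0],[0,0,0]],[-1,[0,0,0],[0,0,0]],[-1,[0,0,0],[0,0,0]]]'

```text
t: 7.95
ee_pos: [522.9, -327.0, 42.9]
orientation: [2.303, 2.137, 0.0]
ft_force: [-0.4, -0.3, 0.4]
width: 31.3
grasp_force: 0.0
```

Call:
apply_moves --targets '[[-1,[0,0,0],[0,0,0]],[-1,[0,0,0],[0,0,0]],[-1,[0,0,0],[0,0,0]],[-1,[0,0,0],[0,0,0]]]'

```text
t: 8.45
ee_pos: [523.7, -327.1, 42.7]
orientation: [2.302, 2.136, 0.001]
ft_force: [6.2, 1.4, -3.2]
width: 13.7
grasp_force: 30.0
```

Call:
apply_moves --targets '[[-1,[0,0,0],[0,0,0.1]],[-1,[0,0,0],[0,0,0.1]],[-1,[0,0,0],[0,0,0.1]],[-1,[0,0,0],[0,0,0.1]],[-1,[0,0,0],[0,0,0.1]],[-1,[0,0,0],[0,0,0.1]],[-1,[0,0,0],[0,0,0.1]],[-1,[0,0,0],[0,0,0.1]]]'

```text
t: 9.45
ee_pos: [526.1, -329.1, 42.8]
orientation: [3.115, 0.367, 0.009]
ft_force: [13.4, -6.6, -13.0]
width: 14.1
grasp_force: 30.0
```

Call:
apply_moves --targets '[[-1,[0,0,0],[0,0,0.1]],[-1,[0,0,0],[0,0,0.08]],[-1,[0,0,0],[0,0,0]],[-1,[0,0,0],[0,0,0]]]'

```text
t: 9.95
ee_pos: [526.2, -329.8, 42.8]
orientation: [3.136, -0.068, 0.011]
ft_force: [12.6, -9.4, -14.0]
width: 14.0
grasp_force: 30.0
```

```bash
python3 - <<'E'
from h import *
c=cam("top"); s=cam("scene"); np.set_printoptions(precision=1,suppress=True)
for cc,n in((c,"top"),(s,"scene")):
    for k,z in(("pointer_tip",34),("mark",31)):
        for r in ctrl.pinpoint(k,n)[:2]: print(n,k,round(r["score"],2),np.array(r["xy"]),at_z(cc,r["xy"],z))
o=ctrl.get_obs(); print(o["orientation"],o["ft_force"],o["moment"],o["width"])
t=cv2.resize(c[0][200:300,310:450],None,fx=4,fy=4,interpolation=2); u=cv2.resize(s[0][160:270,190:330],None,fx=4,fy=4,interpolation=2)
cv2.imwrite("pics/a1.png",cv2.resize(np.vstack([t,u]),None,fx=.7,fy=.7))
E
```

```text
top pointer_tip 0.84 [398.3 250.3] [ 530.5 -264.9   34. ]
top pointer_tip 0.21 [162.5 247.6] [550.  413.1  34. ]
top mark 0.92 [404.6 248.4] [ 535.8 -283.8   31. ]
top mark 0.61 [366.5 172.3] [ 759.7 -179.9   31. ]
scene pointer_tip 0.79 [252.2 199.2] [ 528.7 -267.2   34. ]
scene pointer_tip 0.23 [210.2 266.5] [ 785.7 -156.    34. ]
scene mark 0.93 [250.1 199.2] [ 530.5 -274.7   31. ]
[ 3.1 -0.1  0. ] [ 12.8  -9.5 -14.1] [-1.4 -1.8 -0. ] 13.601651378540058
```

View pics/a1.png

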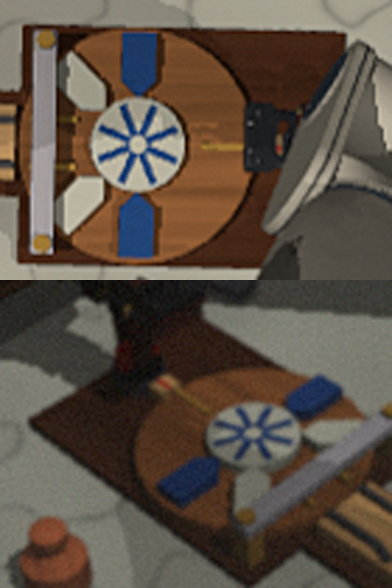

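It looks nearly aligned: the pointer in the top crop at (222,146) runs toward the block. I'll release, rise and measure closely.

Call:
apply_moves --targets '[[0,[0,0,0],[0,0,0]],[0,[0,0,0],[0,0,0]],[0,[0,0,0],[0,0,0]],[0,[0,0,0],[0,0,0]],[0,[0,0,-0.8],[0,0,0]],[0,[0,0,-0.8],[0,0,0]],[0,[0,0,-0.8],[0,0,0]],[0,[-0.4,0,-0.8],[0,0,0]]]'

```text
t: 11.25
ee_pos: [503.4, -326.1, 204.1]
orientation: [3.14, -0.067, 0.001]
ft_force: [0.9, -0.1, 0.4]
width: 44.2
grasp_force: 0.0
```

Call:
apply_moves --targets '[[0,[0,-0.8,0],[0,0,0]],[0,[0,-0.8,0],[0,0,0]],[0,[0,0,0],[0,0,0]],[0,[0,0,0],[0,0,0]]]'

```text
t: 11.75
ee_pos: [506.6, -246.5, 202.9]
orientation: [3.14, -0.067, 0.001]
ft_force: [-0.3, -0.0, -0.6]
width: 43.8
grasp_force: 0.0
```

```bash
python3 look.py w4 mark pointer_tip knob_grip jig slot_home bridge
```

```text
[ 506.5 -246.8  202.8] [-0.5  0.4  1.8 -0.   1.   1.1]
mark 0.71 [354.6 189. ] [ 525.3 -276.4   31. ]
pointer_tip 0.89 [343.5 190.3] [ 525.1 -267.5   34. ]
knob_grip 0.68 [344.3 188. ] [ 531.  -266.7   60. ]
jig 0.79 [203.5 181.5] [ 532.6 -150.2    0. ]
slot_home 0.89 [130.5 189.8] [532.6 -99.1  30. ]
bridge 0.83 [ 61.1 192.5] [535.9 -53.2  49. ]
```

View pics/w4.png

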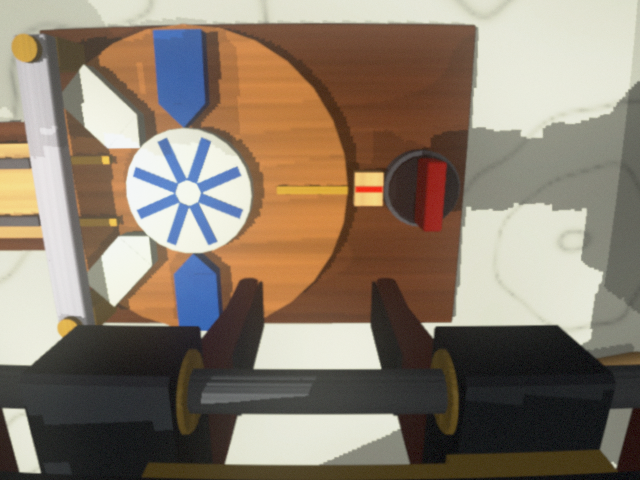

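The pointer from (278,190) to (347,190) and the red mark at (356–383,189) are in line. I'll quantify that, and refine the jig pose.

```bash
python3 - <<'E'
from h import *
np.set_printoptions(precision=3,suppress=True)
c=cam("wrist"); hsv=cv2.cvtColor(c[0],cv2.COLOR_BGR2HSV)
def axis(m,box,z,name):
    k=np.zeros_like(m); x0,y0,x1,y1=box; k[y0:y1,x0:x1]=m[y0:y1,x0:x1]
    px=np.argwhere(k>0)[:,::-1].astype(float)
    P=np.array([at_z(c,p,z)[:2] for p in px]); m=P.mean(0); u=np.linalg.svd(P-m,full_matrices=False)[2][0]
    if u[1]<0:u=-u
    t=(P-m)@u; print(name,len(px),"mid",m,"dir",u,"ends",m+u*t.min(),m+u*t.max(),"len",np.ptp(t)); return m,u
red=cv2.inRange(hsv,(0,170,120),(8,255,255))|cv2.inRange(hsv,(172,170,120),(180,255,255))
br=cv2.inRange(hsv,(18,130,120),(32,255,255))
mm,mu=axis(red,(350,178,385,200),31,"mark")
pm,pu=axis(br,(270,180,349,200),36,"pointer")
axis(red,(410,150,450,235),68,"knob bar")
axis(br,(85,150,125,170),36,"strip1"); axis(br,(85,215,125,232),36,"strip2")
print("centre est",pm+pu*93.5, "jig y from centre->mark mid")
C=pm+pu*93.5
for v in ((C-mm),): print(v/np.linalg.norm(v), np.linalg.norm(v))
E
```

```text
mark 160 mid [ 524.859 -287.817] dir [0.044 0.999] ends [ 524.406 -298.063] [ 525.309 -277.625] len 20.457974090084097
pointer 613 mid [ 527.031 -243.72 ] dir [0.036 0.999] ends [ 526.07  -270.329] [ 528.047 -215.598] len 54.76747690717343
knob bar 1201 mid [ 523.401 -329.528] dir [-0.999  0.042] ends [ 547.223 -330.533] [ 499.025 -328.499] len 48.241268959646874
strip1 85 mid [557.601 -83.911] dir [0.003 1.   ] ends [557.586 -88.408] [557.647 -69.399] len 19.009135122124412
strip2 90 mid [508.703 -79.556] dir [0.063 0.998] ends [508.269 -86.415] [509.895 -60.752] len 25.714575429432024
centre est [ 530.407 -150.281] jig y from centre->mark mid
[0.04  0.999] 137.6481584529964
```

Turntable error is about 0.005 rad, so the knob is done. Next is the cobalt petal.

Call:
apply_moves --targets '[[1,[-0.05,-0.95,0],[0,0,0]],[1,[-0.05,-0.95,0],[0,0,0]],[1,[-0.05,-0.95,0],[0,0,0]],[1,[-0.05,-0.95,0],[0,0,0]],[1,[-0.05,-0.95,0],[0,0,0]],[1,[-0.05,-0.95,0],[0,0,0]],[1,[-0.05,-0.95,0],[0,0,0]],[1,[-0.05,-0.95,0],[0,0,0]]]'

```text
t: 13.15
ee_pos: [502.9, 135.8, 202.8]
orientation: [-3.141, 0.068, -0.001]
ft_force: [1.3, -0.1, 0.4]
width: 87.9
grasp_force: 0.0
```

Call:
apply_moves --targets '[[1,[-0.05,-0.95,0],[0,0,0]],[1,[-0.05,-0.8,0],[0,0,0]],[1,[0,0,0],[0,0,-0.11]],[1,[0,0,0],[0,0,-0.11]],[1,[0,0,0],[0,0,-0.11]],[1,[0,0,0],[0,0,-0.11]],[1,[0,0,0],[0,0,-0.11]],[1,[0,0,0],[0,0,-0.11]]]'

```text
t: 14.15
ee_pos: [501.8, 221.8, 202.6]
orientation: [2.758, 1.505, -0.0]
ft_force: [0.1, -0.6, -0.1]
width: 87.9
grasp_force: 0.0
```

Call:
apply_moves --targets '[[1,[0,0,0],[0,0,-0.11]],[1,[0,0,0],[0,0,-0.11]],[1,[0,0,0],[0,0,-0.11]],[1,[0,0,0],[0,0,0]],[1,[0,0,0],[0,0,0]]]'

```text
t: 14.78
ee_pos: [501.7, 221.9, 202.7]
orientation: [2.29, 2.151, -0.0]
ft_force: [0.4, -0.5, 0.2]
width: 87.8
grasp_force: 0.0
```

```bash
cat > petal.py <<'E'
from h import *
import sys
np.set_printoptions(precision=3,suppress=True)
# outline of the blue top face nearest a guess, at given top height
def petal(c,guess,ztop):
    hsv=cv2.cvtColor(c[0],cv2.COLOR_BGR2HSV); m=cv2.inRange(hsv,(100,120,40),(125,255,255))
    n,l,s,ce=cv2.connectedComponentsWithStats(m); g=proj(c,guess)
    ok=[i for i in range(1,n) if s[i,4]>250]; i=min(ok,key=lambda i:np.linalg.norm(ce[i]-g))
    cs=max(cv2.findContours((l==i).astype(np.uint8),0,2)[0],key=len)
    P=np.array([at_z(c,p,ztop)[:2] for p in cs[:,0].astype(float)],np.float32)
    poly=cv2.approxPolyDP(P.reshape(-1,1,2),4,True)[:,0]
    print("px",s[i],"rect",cv2.minAreaRect(P)); print(poly)
if __name__=="__main__":
    c=cam("wrist"); petal(c,[478,275,14],14)
    for k,z in (("petal_cobalt",0),("petal_cobalt_nose",0)):
        for r in ctrl.pinpoint(k,"wrist")[:2]: print(k,round(r["score"],2),np.array(r["xy"]),at_z(c,r["xy"],z))
    cv2.imwrite("pics/p1.png",c[0]); plan([478,275,100],ydir=[1,0])
E
python3 petal.py
```

```text
px [ 261  105   46   83 2953] rect ((478.64825439453125, 275.3214416503906), (32.90066909790039, 64.21202087402344), 0.5732478499412537)
[[494.148 307.162]
 [462.585 306.961]
 [462.99  258.977]
 [478.043 243.268]
 [494.786 259.363]]
petal_cobalt 0.81 [284.6 146.9] [477.608 274.931   0.   ]
petal_cobalt 0.8 [137.2 148.5] [353.19  282.215   0.   ]
petal_cobalt_nose 0.6 [287.8 184.6] [477.768 243.249   0.   ]
petal_cobalt_nose 0.58 [139.9  97.7] [362.018 322.889   0.   ]
turn [ 0.     0.    -0.039] then shift [ 1.06 -0.47  2.05] q [ 0.39  0.34  1.82 -0.    0.99  0.46] pos [501.7 221.9 202.7] w 88.2
```

The petal's centre is (478.6, 275.3), yaw about 0.005. Grasp at the centre.

Call:
apply_moves --targets '[[1,[0,0,0],[0,0,-0.042]],[1,[0.53,-0.23,0.5],[0,0,0]],[1,[0.54,-0.23,0.9],[0,0,0]],[1,[0,0,0.9],[0,0,0]],[1,[0,0,0.9],[0,0,0]],[1,[0,0,0.5],[0,0,0]],[1,[0,0,0],[0,0,0]],[1,[0,0,0],[0,0,0]]]'

```text
t: 15.92
ee_pos: [478.9, 275.6, 18.5]
orientation: [2.214, 2.228, 0.002]
ft_force: [-0.5, 0.5, -0.3]
width: 87.9
grasp_force: 0.0
```

```bash
python3 -c "
from petal import *
plan([478.6,275.3,4],ydir=[1,0.005])"
```

```text
turn [ 0.001 -0.     0.001] then shift [-0.01 -0.01  0.29] q [ 0.5   0.63  1.89 -0.    0.62  0.49] pos [478.9 275.6  18.5] w 87.9
```

Call:
apply_moves --targets '[[1,[0,0,0.28],[0,0,0]],[-1,[0,0,0],[0,0,0]],[-1,[0,0,0],[0,0,0]],[-1,[0,0,0],[0,0,0]],[-1,[0,0,0],[0,0,0]],[-1,[0,0,0],[0,0,0]],[-1,[0,0,0],[0,0,0]],[-1,[0,0,0],[0,0,0]]]'

```text
t: 16.92
ee_pos: [478.3, 275.3, 3.8]
orientation: [2.214, 2.229, 0.0]
ft_force: [0.6, -0.1, 1.6]
width: 34.2
grasp_force: 30.0
```

Call:
apply_moves --targets '[[-1,[0,0,0],[0,0,0]],[-1,[0,0,0],[0,0,0]],[-1,[0,0,-0.4],[0,0,0]],[-1,[0,0,-0.9],[0,0,0]],[-1,[0,0,-0.7],[0,0,0.029]],[-1,[0,0,0],[0,0,0]],[-1,[0,0,0],[0,0,0]]]'

```text
t: 17.8
ee_pos: [477.9, 275.1, 103.7]
orientation: [-2.263, -2.179, 0.0]
ft_force: [0.7, 0.3, -1.4]
width: 33.7
grasp_force: 30.0
```

```bash
python3 - <<'E'
from petal import *
o=ctrl.get_obs(); p=o["ee_pos"]; c=cam("wrist")
print("grip",o["width"],o["grasp_force"])
petal(c,[p[0],p[1]-10,p[2]+10],p[2]+10)
C=np.array([530.5,-149]); u=np.array([np.sin(.041),np.cos(.041)])
t=C+243*u; print("target",t); plan([*t,60],ydir=[u[1],-u[0]])
E
```

```text
grip 33.68449101440736 29.999635219573975
px [  272   232    91   138 11775] rect ((478.0248107910156, 279.52978515625), (57.08366012573242, 34.7134895324707), 87.81575775146484)
[[463.185 308.281]
 [460.681 258.452]
 [467.898 251.353]
 [486.853 250.633]
 [493.783 257.647]
 [495.433 306.67 ]]
target [540.46   93.796]
turn [-0.001  0.     0.002] then shift [-3.57  1.41  0.86] q [ 0.5   0.49  1.87 -0.    0.79  0.54] pos [477.5 274.9 103.1] w 34.0
```

Call:
apply_moves --targets '[[-1,[-0.9,0.35,0],[0,0,0]],[-1,[-0.9,0.35,0],[0,0,0]],[-1,[-0.9,0.35,0.2],[0,0,0]],[-1,[-0.87,0.36,0.4],[0,0,0]],[-1,[0,0,0],[0,0,0]],[-1,[0,0,0],[0,0,0]]]'

```text
t: 18.6
ee_pos: [540.9, 94.2, 72.7]
orientation: [-2.263, -2.176, 0.003]
ft_force: [0.5, 0.5, -0.2]
width: 33.7
grasp_force: 30.0
```

```bash
python3 - <<'E'
from h import *
o=ctrl.get_obs(); c=cam("wrist"); im=c[0].copy()
C=np.array([530.5,-149,0]); u=np.array([np.sin(.041),np.cos(.041),0]); v=np.array([u[1],-u[0],0])
J=lambda x,y,z:C+u*y+v*x+[0,0,z]
for pts in ([(-38,125,31.5),(-38,280,31.5),(38,280,31.5),(38,125,31.5)],[(-19,190,31.5),(-19,126,31.5)],[(19,190,31.5),(19,126,31.5)]):
    q=np.array([proj(c,J(*p)) for p in pts]).astype(np.int32); cv2.polylines(im,[q],False,(0,255,0),1)
s=cam("scene"); a=s[0].copy()
q=np.array([proj(s,J(*p)) for p in [(-38,125,31.5),(-38,280,31.5),(38,280,31.5),(38,125,31.5)]]).astype(np.int32); cv2.polylines(a,[q],False,(0,255,0),1)
im=cv2.resize(im,(600,450)); a=cv2.resize(a[190:310,270:430],(200,150)); im[:150,:200]=a
cv2.imwrite("pics/g1.png",im); plan([*(C+243*u)[:2],60],ydir=v[:2])
E
```

```text
turn [-0.     0.     0.002] then shift [-0.03 -0.02  0.27] q [0.15 0.53 1.88 0.   0.73 0.19] pos [541.3  95.1  73.5] w 33.9
```

View pics/g1.png

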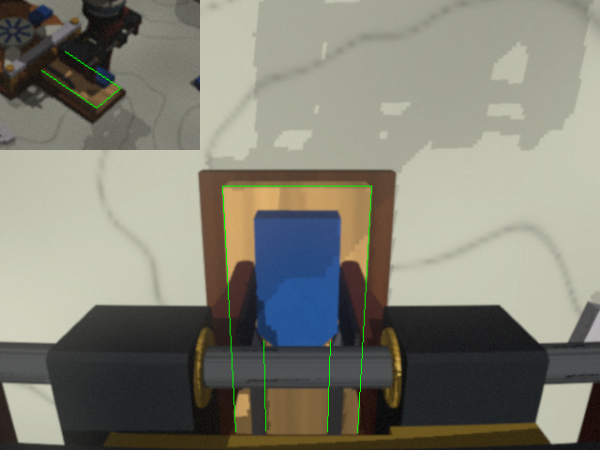

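The picture shows the petal at (297,280), centred over the guide floor, whose edges at columns 222–372 match my jig model. Now I lower and release.

Call:
apply_moves --targets '[[-1,[0,0,0.4],[0,0,0]],[-1,[0,0,0.25],[0,0,0]],[-1,[0,0,0.1],[0,0,0]],[-1,[0,0,0],[0,0,0]]]'

```text
t: 19.2
ee_pos: [541.8, 94.5, 36.1]
orientation: [-2.263, -2.179, 0.0]
ft_force: [0.6, 1.1, -1.0]
width: 33.6
grasp_force: 30.0
```

Call:
apply_moves --targets '[[0.14,[0,0,0],[0,0,0]],[0.14,[0,0,0],[0,0,0]],[0.14,[0,0,0],[0,0,0]],[0.14,[0,0,-0.3],[0,0,0]],[0.14,[0,0,-0.9],[0,0,0]],[0.14,[0.9,0,-0.3],[0,0,0]],[-1,[0.6,0,0],[0,0,0]],[-1,[0,0,0],[0,0,0]]]'

```text
t: 20.2
ee_pos: [545.2, 170.8, 112.6]
orientation: [2.261, 2.18, 0.003]
ft_force: [-0.4, 0.0, 0.4]
width: 33.3
grasp_force: 0.0
```

```bash
python3 - <<'E'
from petal import *
C=np.array([530.5,-149]); u=np.array([np.sin(.041),np.cos(.041)]);v=np.array([u[1],-u[0]])
c=cam("wrist"); petal(c,[540,94,45],45.5); print(C+243*u)
plan([*(C+296*u),37],ydir=v)
E
```

```text
px [ 289  317   55   53 2676] rect ((542.7354736328125, 115.47943115234375), (34.61003494262695, 32.58082962036133), 86.82763671875)
[[527.642 126.903]
 [526.139  99.443]
 [557.667  98.272]
 [557.734 131.597]
 [536.716 132.384]]
[540.46   93.796]
turn [ 0.001 -0.     0.003] then shift [-0.46 -0.02  1.5 ] q [ 0.28  0.49  1.82 -0.    0.82  0.32] pos [544.8 169.7 112.1] w 29.4
```

Call:
apply_moves --targets '[[-1,[-0.46,-0.02,0],[0,0,0]],[-1,[0,0,0.5],[0,0,0]],[-1,[0,0,0.6],[0,0,0]],[-1,[0,0,0.4],[0,0,0]],[-1,[0,0,0],[0,0,0]],[-1,[0,0,0],[0,0,0]]]'

```text
t: 21.0
ee_pos: [543.2, 145.7, 36.8]
orientation: [2.264, 2.177, 0.0]
ft_force: [-0.0, 0.4, 0.2]
width: 0.4
grasp_force: 0.0
```

Call:
apply_moves --targets '[[-1,[-0.2,0,0],[0,0,0]],[-1,[-0.2,0,0],[0,0,0]],[-1,[-0.2,0,0],[0,0,0]],[-1,[-0.2,0,0],[0,0,0]],[-1,[-0.2,0,0],[0,0,0]],[-1,[-0.2,0,0],[0,0,0]],[-1,[-0.2,0,0],[0,0,0]]]'

```text
t: 21.88
ee_pos: [540.1, 75.6, 36.1]
orientation: [-2.264, -2.178, 0.0]
ft_force: [0.1, 1.2, 0.7]
width: 0.4
grasp_force: 0.5
```

```bash
python3 - <<'E'
from petal import *
C=np.array([530.5,-149]); u=np.array([np.sin(.041),np.cos(.041)]);v=np.array([u[1],-u[0]])
o=ctrl.get_obs(); d=o["ee_pos"][:2]-C; print("jig",d@v,d@u,o["ee_pos"][2],o["ft_force"],o["width"])
plan([*(C+127*u),37],ydir=v)
c=cam("scene"); cv2.imwrite("pics/s2.png",cv2.resize(c[0][170:290,240:400],None,fx=4.5,fy=4.5,interpolation=2))
E
```

```text
jig 0.3549547323635983 224.77289154757491 36.1274522402435 [0.088 1.205 0.684] 0.41022833459085933
turn [-0.     0.     0.001] then shift [-1.96 -0.01 -0.02] q [0.12 0.59 1.9  0.   0.65 0.16] pos [540.1  75.6  36.1] w 0.4
```

View pics/s2.png

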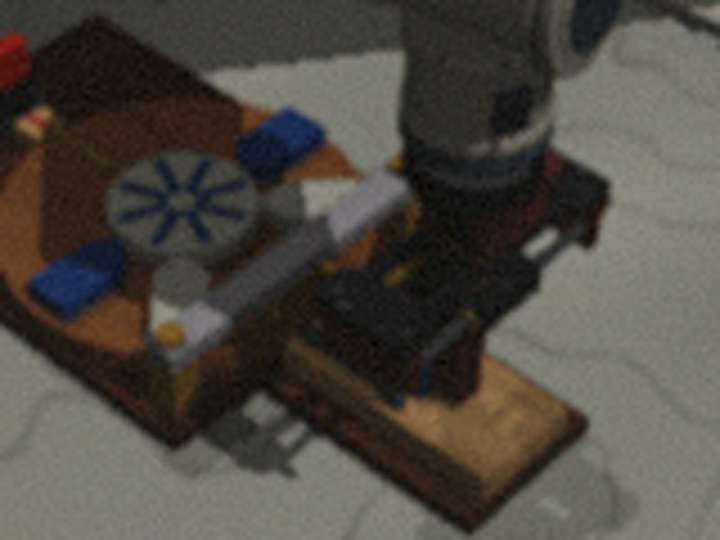

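The petal shows in front of the fingers at (410,370), on the guide. I keep pushing.

Call:
apply_moves --targets '[[-1,[-0.2,0,0],[0,0,0]],[-1,[-0.2,0,0],[0,0,0]],[-1,[-0.2,0,0],[0,0,0]],[-1,[-0.2,0,0],[0,0,0]],[-1,[-0.2,0,0],[0,0,0]],[-1,[-0.2,0,0],[0,0,0]],[-1,[-0.2,0,0],[0,0,0]],[-1,[-0.2,0,0],[0,0,0]]]'

```text
t: 22.92
ee_pos: [537.1, -4.4, 36.2]
orientation: [2.264, 2.178, 0.0]
ft_force: [0.4, 0.6, -0.3]
width: 0.7
grasp_force: 0.1
```

Call:
apply_moves --targets '[[-1,[-0.1,0,0],[0,0,0]],[-1,[-0.1,0,0],[0,0,0]],[-1,[-0.06,0,0],[0,0,0]],[-1,[0,0,0],[0,0,0]]]'

```text
t: 23.42
ee_pos: [536.5, -16.8, 36.2]
orientation: [2.264, 2.178, -0.0]
ft_force: [-0.1, 0.6, -0.2]
width: 0.2
grasp_force: 0.0
```

```bash
cat > st.py <<'E'
from h import *
C=np.array([530.5,-149]); u=np.array([np.sin(.041),np.cos(.041)]);v=np.array([u[1],-u[0]])
o=ctrl.get_obs(); d=o["ee_pos"][:2]-C; print("jig",d@v,d@u,o["ee_pos"][2],o["ft_force"],o["width"])
E
python3 st.py
```

```text
jig 0.6190542733748893 132.35503374947191 36.16809201139026 [-0.14096217  0.56010252 -0.23498372] 0.19314470151630497
```

Call:
apply_moves --targets '[[-1,[-0.05,0,0],[0,0,0]],[-1,[-0.05,0,0],[0,0,0]],[-1,[0,0,0],[0,0,0]]]'

```text
t: 23.8
ee_pos: [536.3, -21.8, 36.2]
orientation: [2.264, 2.178, -0.0]
ft_force: [-0.6, 0.2, -0.5]
width: 0.5
grasp_force: 0.0
```

Call:
apply_moves --targets '[[-1,[-0.03,0,0],[0,0,0]],[-1,[0,0,0],[0,0,0]]]'

```text
t: 24.05
ee_pos: [536.3, -23.2, 36.2]
orientation: [2.264, 2.178, 0.0]
ft_force: [-0.4, 0.1, -0.0]
width: 1.0
grasp_force: 0.0
```

```bash
python3 st.py
```

```text
jig 0.6451878426495699 125.88752941280539 36.19930462029981 [-0.43014826  0.0517043  -0.04971765] 1.0011887387708296
```

Call:
apply_moves --targets '[[-1,[-0.03,0,0],[0,0,0]],[-1,[0,0,0],[0,0,0]]]'

```text
t: 24.3
ee_pos: [536.2, -24.4, 36.2]
orientation: [-2.264, -2.178, -0.0]
ft_force: [-0.4, 3.6, 0.1]
width: 0.4
grasp_force: 1.8
```

Call:
apply_moves --targets '[[-1,[-0.02,0,0],[0,0,0]],[-1,[0,0,0],[0,0,0]]]'

```text
t: 24.55
ee_pos: [536.2, -24.8, 36.2]
orientation: [-2.264, -2.177, -0.001]
ft_force: [0.7, 7.6, 0.6]
width: 0.5
grasp_force: 4.1
```

```bash
python3 - <<'E'
from st import *
s=cam("scene"); t=cam("top")
a=cv2.resize(s[0][200:270,270:350],(640,560),interpolation=2); cv2.imwrite("pics/s3.png",a)
J=lambda x,y,z:np.array([*(C+u*y+v*x),z])
for p in((0,48,44),(0,115,44),(17,115,44),(-17,115,44)): print(p,(proj(s,J(*p))-[270,200])*8)
E
```

```text
jig 0.6032241505357159 124.35033596885424 36.20441655976402 [0.71996009 7.60476622 0.5690645 ] 0.506341040730427
(0, 48, 44) [180.12954925 178.4177253 ]
(0, 115, 44) [320.66254513 270.80952335]
(17, 115, 44) [286.23943294 296.50542853]
(-17, 115, 44) [354.58301337 245.4901145 ]
```

View pics/s3.png

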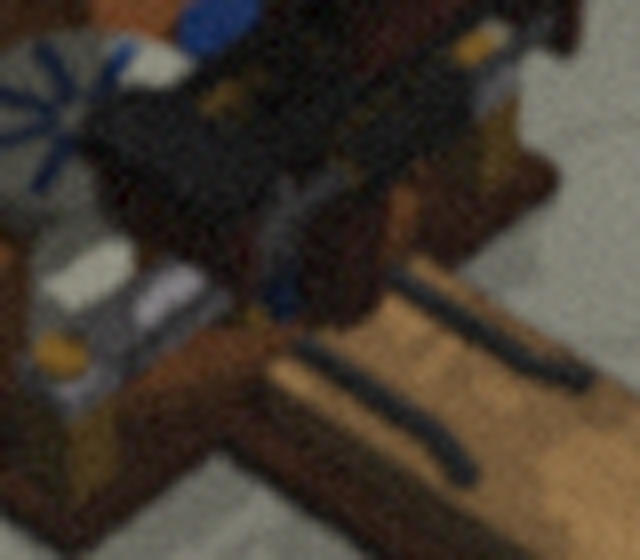

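Contact force rose at tail y about 115, so the petal is home; its blue tail shows at (283,295) behind the bridge. I'll back off and verify.

Call:
apply_moves --targets '[[-1,[0.2,0,0],[0,0,0]],[-1,[0.5,0,0],[0,0,0]],[-1,[0,0,-0.9],[0,0,0]],[-1,[0,0,-0.9],[0,0,0]],[-1,[0,0,-0.9],[0,0,0]],[-1,[0,0,-0.9],[0,0,0]],[-1,[0.3,0,0],[0,0,0]],[-1,[0,0,0],[0,0,0]]]'

```text
t: 25.65
ee_pos: [537.6, 25.1, 215.6]
orientation: [-2.262, -2.179, 0.001]
ft_force: [-0.5, 0.4, 0.0]
width: 0.7
grasp_force: 0.0
```

```bash
python3 - <<'E'
from st import *
np.set_printoptions(precision=1,suppress=True)
J=lambda x,y,z:np.array([*(C+u*y+v*x),z])
c=cam("wrist"); t=cam("top"); s=cam("scene")
for n,cc in(("wrist",c),("top",t),("scene",s)):
    for k,z in(("petal_cobalt_nose",30),("petal_cobalt",30),("slot_home",30),("pointer_tip",34),("mark",31)):
        for r in ctrl.pinpoint(k,n)[:3]:
            w=at_z(cc,r["xy"],z)[:2]-C; 
            if abs(w@v)<60 and abs(w@u)<200: print(n,k,round(r["score"],2),np.array(r["xy"]),"jig",w@v,w@u)
def crop(cc,p,h):
    q=proj(cc,p).astype(int); q[1]=max(q[1],h); q[0]=max(q[0],h); return cv2.resize(cc[0][q[1]-h:q[1]+h,q[0]-h:q[0]+h],(390,390),interpolation=2)
print(proj(c,J(0,115,44)))
cv2.imwrite("pics/f1.png",np.hstack([crop(c,J(0,115,44),70),crop(t,J(0,0,44),45)]))
E
```

```text
jig -0.03706678398045153 174.2630660846009 215.6294092558307 [-0.51802654  0.39378184  0.04825866] 0.6763186183066776
wrist petal_cobalt_nose 0.57 [316.9 348.5] jig -0.12804043339816118 47.76725381293476
top petal_cobalt_nose 0.52 [343.7 246.3] jig 12.916948730401097 41.04319857334343
top petal_cobalt 0.4 [329.4 250. ] jig 1.340297564058587 81.8692299902252
top slot_home 0.92 [343.6 250.6] jig 0.5537392091918077 41.098705586671166
top slot_home 0.53 [402.2 251.6] jig 1.467911001232688 -127.80950823869684
top pointer_tip 0.69 [399.8 253.4] jig -4.0921695199139245 -120.25190625180628
top mark 0.88 [405.  251.2] jig 2.73893737042079 -135.7396219018447
scene petal_cobalt_nose 0.51 [288.8 228.2] jig 13.855788507602545 46.642788249190346
scene petal_cobalt 0.62 [301.  231.4] jig -0.28182302930229874 80.34476817339214
scene slot_home 0.87 [292.7 223.9] jig -6.128066386249874 42.23197787364844
scene pointer_tip 0.57 [252.8 198.8] jig 0.631292190611248 -118.25686225247453
scene mark 0.96 [250.  196.2] jig -3.923120812302991 -136.39528236180453
[317.3 284.9]
```

View pics/f1.png

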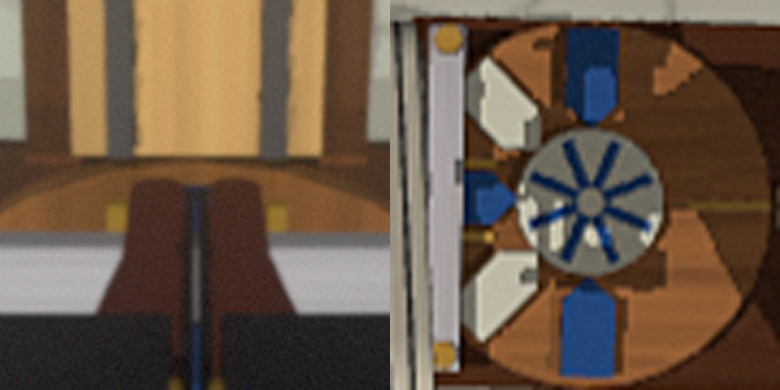

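The nose touches the hub at (518,197) in the right crop, between the brass strips. As a last check, I re-measure the pointer and the petal numerically from above.

Call:
apply_moves --targets '[[1,[0,0,-0.9],[0,0,0]],[1,[-0.8,-0.1,-0.8],[0,0,0]],[1,[-0.8,-0.1,0],[0,0,0]],[1,[-0.8,0,0],[0,0,0]],[1,[-0.8,0,0],[0,0,0]],[1,[-0.6,0,0],[0,0,0]],[1,[0,0,0],[0,0,0]],[1,[0,0,0],[0,0,0]]]'

```text
t: 27.55
ee_pos: [520.7, -164.7, 301.1]
orientation: [-2.264, -2.177, -0.0]
ft_force: [-0.1, -0.1, -0.5]
width: 77.2
grasp_force: 0.0
```

```bash
python3 - <<'E'
from st import *
np.set_printoptions(precision=3,suppress=True)
c=cam("wrist"); hsv=cv2.cvtColor(c[0],cv2.COLOR_BGR2HSV)
J=lambda x,y,z:np.array([*(C+u*y+v*x),z])
jig=lambda p,z:np.array([(at_z(c,p,z)[:2]-C)@v,(at_z(c,p,z)[:2]-C)@u])
def pts(m,z,x0,x1,y0,y1):
    P=np.array([jig(p,z) for p in np.argwhere(m>0)[:,::-1].astype(float)]); return P[(P[:,0]>x0)&(P[:,0]<x1)&(P[:,1]>y0)&(P[:,1]<y1)]
def ax(P,n):
    if len(P)<10: print(n,"few",len(P)); return
    m=P.mean(0); w=np.linalg.svd(P-m,full_matrices=False)[2][0]; w=w*np.sign(w[1]); print(n,len(P),"mid",m,"tilt",np.arctan2(w[0],w[1]),"min",P.min(0),"max",P.max(0))
br=cv2.inRange(hsv,(18,110,90),(34,255,255)); red=cv2.inRange(hsv,(0,170,90),(8,255,255))|cv2.inRange(hsv,(172,170,90),(180,255,255)); bl=cv2.inRange(hsv,(100,120,30),(125,255,255))
ax(pts(br,36,-20,20,-122,-62),"pointer"); ax(pts(red,31,-12,12,-152,-125),"mark")
P=pts(bl,44,-22,22,49,86); ax(P,"petal under bridge")
for a in range(50,84,4):
    q=P[(P[:,1]>=a)&(P[:,1]<a+4)]
    if len(q): print(a,q[:,0].min(),q[:,0].max())
ax(pts(br,36,-35,-12,50,84),"stripL"); ax(pts(br,36,12,35,50,84),"stripR")
for k,z in(("pointer_tip",34),("mark",31),("petal_cobalt_nose",30),("slot_home",30)):
    for r in ctrl.pinpoint(k,"wrist")[:3]: print(k,round(r["score"],2),jig(r["xy"],z))
E
```

```text
jig -9.17151026348965 -16.07233221409974 301.0725341547663 [-0.11735194 -0.14526562 -0.54613511] 77.1534500154739
pointer 317 mid [ -0.523 -93.332] tilt 0.0037324813275313035 min [ -11.565 -121.19 ] max [  7.65  -65.624]
mark 73 mid [  -0.153 -138.668] tilt -0.0012547273344981815 min [  -1.828 -149.235] max [   1.584 -127.903]
petal under bridge 631 mid [ 0.463 64.354] tilt -1.522748493851327 min [-15.399  49.104] max [16.583 73.827]
50 -4.0583543342414155 5.406200839975656
54 -7.854492107382146 9.146540865790243
58 -12.577583885016091 12.872052584240983
62 -15.39866178159945 16.58305326353997
66 -15.397423086654332 16.552869183340707
70 -15.392517955210973 16.49288663710452
stripL 143 mid [-24.609  71.784] tilt 0.001045865315988224 min [-27.986  61.13 ] max [-21.258  83.275]
stripR 149 mid [24.293 72.555] tilt -0.02330712619224565 min [21.523 61.257] max [27.671 83.414]
pointer_tip 0.96 [  -0.415 -121.765]
mark 0.8 [  -0.695 -135.896]
mark 0.69 [ 0.056 47.064]
mark 0.41 [-174.036 -293.762]
petal_cobalt_nose 0.62 [ 0.86  47.332]
slot_home 0.71 [-3.258 46.651]
```

Pointer tilt is about 0.004 rad. The petal is straight, centred within 1 mm, with its nose at the hub. Handing in.

```bash
python3 -c "
from workcell import ctrl
print(ctrl.close_job())"
```

```text
the job is handed in; nothing more can be done
None
```

I handed the job in at about 28 s (no verdict came back): my last camera check had the pointer within 0.01 rad of the mark and the cobalt petal at the hub, straight and within 1 mm of centre.

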